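Trip the hidden tray catch of a sample loader with its release pin

TASK

The sample loader's tray is locked in. Take the release pin from its stand, reach through the slot in the loader's cover, feel for the hidden spring catch and hold it down gently (never more than 20 N) until the tray has run fully out. Then put the pin back upright and fully home in its stand; touch the loader only with the pin, and do not disturb the other things.

Things in the scene. Friction and masses are not known exactly. Their poses are not given: they have to be found in the camera images.
- loader: The sample loader, a fixed grey metal box 150 (x) x 110 (y) x 85 mm high with an aluminium cover; origin at the centre of its underside, z up, its tray front faces its -x. The pin may press on it with 20 N at most; gripper and arm must not touch it
- slot (a point): Centre of the access slot at the cover's upper face, 85 mm above the table. The slot, the only opening in the cover, is 36 mm long along this frame's y and 11 mm wide along x, through a 6 mm cover, with a 1.5 mm chamfer
- catch_zone (a point): Point 27 mm under the slot's centre: middle of the zone in which the catch's hidden press pad lies. The pad's flat top is 8 mm wide along y and fills the slot's width; its centre lies anywhere within 12 mm of this point along y, its top within 9 mm of it in height; find it by feel. Beside the pad is empty space: there the pin meets nothing down to its full length
- tray (a joint): How far the tray has run out towards the loader's -x, m: 0 locked, 0.060 fully out (stays out). The pad yields from about 5 N, 0.4 N more per mm, frees the tray after about 8 mm (7 to 9 N), hard stop at 10 mm. The tray then runs out slowly by spring, about 1.5 s. If the pad is let up early the tray stops at 20 or 40 mm until it is pressed again
- pin: The release pin, standing upright in its stand at the start; loose, 80 g, 118 mm long. Origin at the lower end, z up along it: steel shaft 6 mm diameter from 0 to 62 mm, flat-ended; collar 24 mm diameter from 62 to 68 mm; round black handle 16 mm diameter from 68 to 118 mm, to be gripped from above
- pin_tip (a point): Lower end of the pin (the pin's origin)
- stand: The pin's fixed aluminium stand: block 46 x 46 mm, 70 mm high, on a foot plate 70 x 70 x 6 mm; origin at the centre of its underside
- stand_hole (a point): Centre of the mouth of the stand's hole, 70 mm above the table: 10 mm diameter, 2 mm chamfer, 64 mm deep. Home, the pin's collar rests on the block's top, the pin's tip 62 mm below this point
- bottle: Bystander: wash bottle, 63 x 86 x 185 mm; origin at the centre of its underside. May stand on the left or the right of the loader
- petri: Bystander: petri dish, 69 mm diameter, 14 mm high; origin under its centre
- timer: Bystander: bench timer, 58 x 66 x 20 mm; origin under its centre
- tape: Bystander: roll of tape, 69 mm diameter, 24 mm high; origin under its centre
Not all that is in view belongs to the job. Of the things shaped like the stand, the aluminium one is meant.

How it is judged:
By the outcome, as a careful person would: the job done as asked, in the order asked, and still so for the second after the job is handed in, with the robot touching nothing.
It also fails if it takes over 67 s, if anything falls off the work surface, if the arm or the gripper's body presses on something with over 40 N, if the wrist force passes 120 N, or if a joint passes its speed limit or range.

ROBOT

A 6-joint arm with a two-finger parallel gripper is mounted at the origin on a cart in front of the work surface, level with it; the furniture and walls round the work are solid. World frame = base frame: x ahead of the robot, y to its left, z up, the work surface at z = 0. Lengths are in m, angles in rad, forces in N, time in s.
With the tool pointing down it reaches from about 0.35 to 0.725 m from the base axis. Payload 6 kg.
Tool frame: the origin (TCP) lies midway between the tips of the shut fingers; the grasp point (between the pads) lies bot.grip_depth behind it (bot.grip_depth is the distance from the TCP to the grasp point, in m); z points along the fingers, y is the line along which they close (so a half turn about z gives the same grasp; the last joint's range is limited). The gripper opens to 85 mm and grips with 20 to 120 N. Pads are 22 mm wide; open, the fingers measure 114 mm over their backs; the gripper's body (76 mm by 85 mm) begins 54 mm behind the grasp point. The pads swing forward as they close: fully open they stand 13 mm farther back than shut.
Start: joints at [-0.954, 0.04, 0.085, 0, -1.615, -0.334], TCP at [0.167, -0.576, 0.231] pointing down, gripper open.
Joint ranges: [-2.56, 2.56], [-1.29, 2.01], [-1.08, 1.49], [-3.29, 1.98], [-2.81, -0.18], [-2.99, 2.99]. Speed limits (rad/s): [2.57, 2.57, 3.01, 3.14, 3.14, 3.14].

INTERFACE

Orientations are given as a rotation vector (axis times angle).
In Python, from workcell import bot gives the robot as it stands. Calls block until the motion is done:
- bot.movep(position, orientation): joint-space move of the TCP to a pose.
- bot.line_to(position, attitude=None, feed=0.15): straight line of the TCP; attitude=None keeps the orientation; feed is the mean speed in m/s.
- bot.set_joints(angles): joint-space move.
- bot.command_gripper(opening): finger opening in m; the grip force is fixed at half the most; returns when the fingers have stopped.
- bot.wait(seconds).
- bot.solve_ik(position, orientation): joint angles nearest the present ones, or None.
- bot.read_state(): the state.
- bot.capture(name): name is "scene" or "side" or "wrist"; returns (picture, depth): 420x560x3 uint8, red, green, blue; 420x560 float32, m along the optical axis (not along the pixel's ray), 0 where there is no reading.
- bot.camera_info(name): a dict with "fx", "fy", "cx", "cy" (pixels), "k1" (the pictures are not rectified: a ray, as slopes to the right and down, at radius r is drawn at 1 + k1 r^2 times it, then the intrinsics apply), "camera_from_world" (4x4, takes a point from world to camera coordinates); the wrist camera has in their place "tool_from_camera" (4x4, takes a point from camera to tool coordinates, whose origin is the TCP and whose axes are the flange's). Camera axes: x right, y up, looking along -z (the intrinsics and any distortion apply to the point x, -y, -z); pixel columns grow to the right and rows downward; lengths in m; the calibration is good to about 2 mm. A picture is of the moment at which its call begins: read the wrist's pose just before it. camera_info takes no time and is no camera call.
A pose or a line that the arm cannot do raises bot.MotionError and nothing moves.
- bot.hand_in(): hands the job in; it is judged then, once.
The state is a dict: "time": time; "qpos": joint angles; "qd": joint speeds; "effort": joint torques, N m; "tcp_pos": TCP position; "tcp_rot": TCP orientation; "ft_force": force on the tool from outside, world axes, zero at the start; "ft_torque": the same for the moment, N m; "finger_gap": finger opening in m; "gripper_force": force on a finger pad.
Only numpy, scipy, OpenCV 4.12 (cv2) and the standard library are available. Lean on these libraries where they do the work, as an engineer would, in place of code of your own. Each camera call takes 0.05 s, during which the arm holds its last target. There are 200 camera calls.

## Working session

There is one attempt and no reset: what is moved stays moved. The work goes in short steps, each a Python script; the robot and the scene stay as the last script left them, time stands still between calls to the robot, and variables do not carry over. Pictures are saved under pics/ and viewed, at most 10 in all, crops included, and the job is handed in when it is done.

```bash
ls; mkdir -p pics
python3 - <<'E'
from workcell import bot
import cv2,numpy as np
print(bot.grip_depth)
ims=[]
for n in("scene","side"):
    p,d=bot.capture(n); np.savez(f"pics/{n}0.npz",p=p,d=d); ims.append(p)
    i=bot.camera_info(n);print(n,{k:np.round(v,3).tolist() for k,v in i.items()})
    cv2.imwrite(f"pics/{n}0.png",p[:,:,::-1])
i=bot.camera_info("wrist");print({k:np.round(v,3).tolist() for k,v in i.items()})
print(bot.read_state())
E
```

```text
pics
0.0187
scene {'fx': 385.586, 'fy': 385.586, 'cx': 273.873, 'cy': 210.272, 'k1': -0.005, 'camera_from_world': [[-0.52, -0.854, -0.007, 0.321], [0.509, -0.316, 0.801, -0.32], [-0.686, 0.413, 0.599, -0.657], [0.0, 0.0, 0.0, 1.0]]}
side {'fx': 526.194, 'fy': 526.194, 'cx': 277.145, 'cy': 202.771, 'k1': -0.049, 'camera_from_world': [[0.985, -0.174, -0.009, -0.506], [0.119, 0.635, 0.763, -0.189], [-0.127, -0.753, 0.646, -1.168], [0.0, 0.0, 0.0, 1.0]]}
{'fx': 323.964, 'fy': 323.964, 'cx': 275.603, 'cy': 206.946, 'k1': -0.048, 'tool_from_camera': [[-0.001, 0.951, 0.309, 0.079], [1.0, 0.001, 0.002, 0.0], [0.001, 0.309, -0.951, -0.144], [0.0, 0.0, 0.0, 1.0]]}
{'time': 0.1, 'qpos': array([-9.54309015e-01,  4.07483894e-02,  8.39402386e-02, -4.02161849e-04,
       -1.61549922e+00, -3.33686422e-01]), 'qd': array([-0.00084948,  0.00136924,  0.00198207,  0.00279621, -0.00066643,
       -0.00045731]), 'effort': array([-6.91698529e-03, -3.69343293e+01,  3.48279512e+01,  6.95183605e+00,
       -4.55130226e-03,  7.84065634e-06]), 'tcp_pos': array([ 0.16741147, -0.57587309,  0.2303981 ]), 'tcp_rot': array([ 4.42724063e-01, -3.10990293e+00, -2.39909604e-03]), 'ft_force': array([ 0.22835665,  0.20904578, -0.19131518]), 'ft_torque': array([-0.01420699,  0.01891966,  0.02191638]), 'gripper_force': 0.0, 'finger_gap': 0.08548727712733205}
```

View pics/scene0.png

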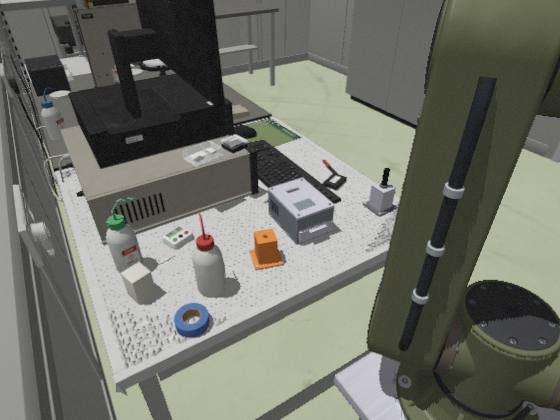

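View pics/side0.png

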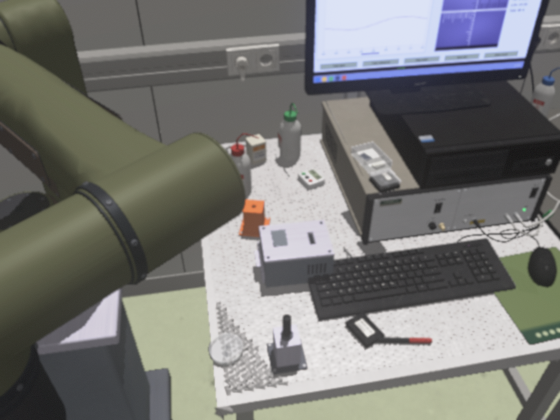

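Scene view: the aluminium stand with the black-handled pin is at scene (382,195) / side (287,345). An orange stand-like decoy is at scene (265,248) / side (254,217). The aluminium one holding the pin fits the description. The loader is at side (297,255), with a dark slot at about (312,238) and a grey label or window at (279,238). I'll measure coarsely, then confirm with the wrist camera.

```bash
cat > h.py <<'E'
from workcell import bot
import cv2,numpy as np
from scipy.spatial.transform import Rotation as R
def info(n,st=None):
    i=bot.camera_info(n); K=np.array([[i['fx'],0,i['cx']],[0,i['fy'],i['cy']],[0,0,1]]); D=np.array([i['k1'],0,0,0,0.])
    if n=="wrist":
        T=np.eye(4);T[:3,:3]=R.from_rotvec(st['tcp_rot']).as_matrix();T[:3,3]=st['tcp_pos']; W=T@i['tool_from_camera']
    else: W=np.linalg.inv(i['camera_from_world'])
    return K,D,W   # W: world_from_camera
def rays(n,uv,st=None):
    K,D,W=info(n,st); s=cv2.undistortPoints(np.float64(uv).reshape(-1,1,2),K,D)[:,0]
    return np.c_[s[:,0],-s[:,1],-np.ones(len(s))]@W[:3,:3].T, W[:3,3]
def onz(n,uv,z,st=None):
    r,o=rays(n,uv,st); return o+r*((z-o[2])/r[:,2])[:,None]
def cloud(n,d,st=None):
    v,u=np.mgrid[:d.shape[0],:d.shape[1]]; r,o=rays(n,np.c_[u.ravel(),v.ravel()],st)
    P=o+r*d.reshape(-1,1); P[d.ravel()<=0]=np.nan; return P.reshape(*d.shape,3)
def proj(n,P,st=None):
    K,D,W=info(n,st); C=np.linalg.inv(W); p=np.atleast_2d(P)@C[:3,:3].T+C[:3,3]
    return cv2.projectPoints((p*[1,-1,-1]).reshape(-1,1,3),np.zeros(3),np.zeros(3),K,D)[0][:,0]
E
python3 - <<'E'
from h import *
for n,bx in(("scene",[(268,180,330,240),(365,165,400,215)]),("side",[(258,220,335,290),(268,312,304,370)])):
    f=np.load(f"pics/{n}0.npz");P=cloud(n,f['d'])
    for (a,b,c,d),(z0,z1) in zip(bx,((.075,.095),(.06,.08))):
        Q=P[b:d,a:c].reshape(-1,3);Q=Q[(Q[:,2]>z0)&(Q[:,2]<z1)]
        print(n,len(Q),np.median(Q,0),cv2.minAreaRect((Q[:,:2]*1000).astype(np.float32)))
print("slot",onz("side",[(312,238)],.085),"label",onz("side",[(279,238)],.085))
print("handle top",onz("side",[(287,319)],.126),onz("scene",[(386,170)],.126))
for nm,u in (("petri",(226,349)),("tool",(364,331))):print(nm,onz("side",[u],.01))
E
```

```text
scene 1555 [ 0.53674995 -0.02870097  0.08379546] ((546.8222045898438, -34.98323440551758), (112.97462463378906, 153.40643310546875), 87.61053466796875)
scene 210 [ 0.47497397 -0.26016084  0.06881802] ((482.52276611328125, -268.8601989746094), (49.037086486816406, 48.99592590332031), 89.42863464355469)
side 2606 [ 0.5478455  -0.04353981  0.0861046 ] ((549.9542846679688, -35.05781173706055), (116.7100601196289, 150.56216430664062), 87.23117065429688)
side 509 [ 0.48222956 -0.27882811  0.07029314] ((485.3726806640625, -270.4242858886719), (48.29741668701172, 46.616943359375), 89.85636901855469)
slot [[ 0.58643992 -0.03707212  0.085     ]] label [[ 0.51490012 -0.02376698  0.085     ]]
handle top [[ 0.4850372  -0.27364882  0.126     ]] [[ 0.47738346 -0.26211865  0.126     ]]
petri [[ 0.370374   -0.23699599  0.01      ]]
tool [[ 0.64950396 -0.2448299   0.01      ]]
```

```bash
cat >> h.py <<'E'
def rot(yaw=0.): return (R.from_euler('z',yaw)*R.from_matrix([[0,-1,0],[-1,0,0],[0,0,-1]])).as_rotvec()
YAW=np.deg2rad(-2.6)
E
python3 - <<'E'
from h import *
for n,p in(("stand",[.484,-.265,.26]),("slot",[.575,-.05,.26])):
    q=bot.solve_ik(p,rot(YAW));print(q)
    bot.movep(p,rot(YAW)); bot.wait(.3); st=bot.read_state(); print(st['time'],st['tcp_pos'],st['tcp_rot'])
    im,d=bot.capture("wrist"); np.savez(f"pics/w_{n}.npz",p=im,d=d,tcp_pos=st['tcp_pos'],tcp_rot=st['tcp_rot']); cv2.imwrite(f"pics/w_{n}.png",im[:,:,::-1])
    P=cloud("wrist",d,st)
    for z0,z1,c in((.06,.078,(.484,-.27)),(.115,.135,(.484,-.27)),(.078,.092,(.548,-.035))):
        Q=P.reshape(-1,3);Q=Q[(Q[:,2]>z0)&(Q[:,2]<z1)&(np.abs(Q[:,:2]-c).max(1)<.1)]
        if len(Q)>20: print(n,z0,len(Q),np.median(Q,0),cv2.minAreaRect((Q[:,:2]*1000).astype(np.float32)))
    print(proj("wrist",[[.484,-.27,.07],[.484,-.27,.126],[.586,-.037,.085]],st))
E
```

```text
[-0.13683753 -0.08283582  0.01593046  0.         -1.6695626   0.09145897]
2.0333 [ 0.48376378 -0.26547388  0.25992942] [ 2.16926596e+00 -2.27225758e+00 -1.70554145e-04]
stand 0.06 1466 [ 0.4834378  -0.27717322  0.0715936 ] ((484.1898498535156, -270.22625732421875), (46.14425277709961, 45.43061447143555), 0.06975826621055603)
stand 0.115 291 [ 0.48405452 -0.27236701  0.12710327] ((484.12091064453125, -271.29864501953125), (15.597332954406738, 15.582921028137207), 39.344459533691406)
stand 0.078 5580 [ 0.54786753 -0.06352328  0.08630547] ((547.6884155273438, -48.051849365234375), (89.52091217041016, 149.79388427734375), 88.03923797607422)
[[275.34827247 176.51181552]
 [275.33464646 190.29702125]
 [202.87401774 365.51407288]]
[ 0.26066178 -0.01538464  0.08096918  0.         -1.66715015 -0.30604034]
3.3083 [ 0.57485595 -0.05095182  0.2601742 ] [-2.16867514e+00  2.27262182e+00 -2.92398967e-04]
slot 0.078 14830 [ 0.54660622 -0.04056759  0.08667008] ((547.9624633789062, -35.692562103271484), (110.22102355957031, 151.0374755859375), 87.73546600341797)
[[ 366.97632568  -65.4976847 ]
 [ 387.35841933 -102.29951382]
 [ 265.68678217  197.73859164]]
```

Run:
```python
import cv2,numpy as np
a=cv2.imread("pics/w_slot.png")[100:300,180:380]; b=cv2.imread("pics/w_stand.png")[100:300,180:380]
cv2.imwrite("pics/c1.png",cv2.resize(np.hstack([a,b]),(800,400)))
```

```text
(no output)
```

View pics/c1.png

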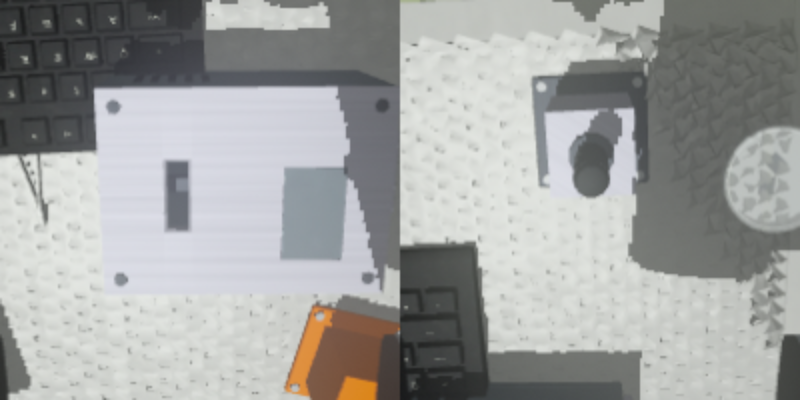

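Left: the loader cover, with the slot at crop (165–190, 160–231), a lighter patch in it near (182,185), and a solid grey label at (313,213). Right: the aluminium stand holding the black pin at (590,165). This confirms the stand. The orange one is the decoy.

Run:
```python
from h import *
f=np.load("pics/w_slot.npz");g=cv2.cvtColor(f['p'],cv2.COLOR_RGB2GRAY)
st=dict(tcp_pos=f['tcp_pos'],tcp_rot=f['tcp_rot'])
print(g[176:220:2,258:280])
m=(g<135).astype(np.uint8); m[:176]=0;m[220:]=0;m[:,:258]=0;m[:,280:]=0
n,l,s,c=cv2.connectedComponentsWithStats(m);i=1+s[1:,4].argmax()
ctr=cv2.findContours((l==i).astype(np.uint8),0,2)[0][0]
W=onz("wrist",ctr[:,0],.085,st); print(s[i],cv2.minAreaRect((W[:,:2]*1000).astype(np.float32)),c[i],onz("wrist",[c[i]],.085,st))
P=cloud("wrist",f['d'],st); print(np.round(P[180:217:2,262:276:2,2]*1000))
print(onz("wrist",[(271,192.5)],.058,st))
```

```text
[[216 216 216 218 219 218 219 219 218 218 219 218 218 218 219 218 218 218
  215 215 215 215]
 [218 218 218 220 220 220 221 221 221 220 220 220 220 220 220 220 220 220
  218 217 218 217]
 [220 220 220 205 183 162 160 160 161 162 163 164 164 164 165 165 185 201
  218 219 219 218]
 [215 215 216 195 173 130 107 106 106 106 106 106 107 106 106 106 174 197
  213 214 214 214]
 [217 216 216 202 173 130 108 106 106 106 106 107 107 106 106 107 173 199
  214 216 216 216]
 [220 220 220 210 176 132 108 106 105 105 106 106 106 106 106 106 177 200
  217 218 218 218]
 [217 217 216 208 174 126 101  99  99  99 104 104 108 108 108 108 175 198
  215 216 216 216]
 [217 217 216 207 171 126 103 102 102 101 139 142 142 141 141 141 177 198
  214 215 215 215]
 [216 216 215 206 169 126 104 101 101 102 139 142 142 141 141 140 175 197
  213 215 214 214]
 [218 219 219 209 171 139 106 101 102 102 138 141 141 140 140 140 169 199
  216 217 217 217]
 [218 218 218 219 172 141 110 107 106 106 109 110 111 110 110 110 157 197
  215 216 215 215]
 [214 214 214 214 169 142 113 109 108 109 108 109 109 109 108 109 157 189
  2
[... 1066 characters left out ...]
2) [268.12539185 197.38244514] [[ 0.58347608 -0.03726027  0.085     ]]
[[85.  7.  7.  8.  7.  7. 84.]
 [86.  7.  7.  7.  8.  7. 86.]
 [84.  6.  8.  7.  6.  8. 85.]
 [84.  8.  9.  9.  8.  6. 86.]
 [86. 63. 62. 63. 63. 64. 85.]
 [87. 62. 62. 63. 64. 63. 86.]
 [85. 62. 64. 63. 63. 63. 85.]
 [85. 63. 63. 64. 63. 64. 85.]
 [85.  8.  8.  7.  6.  8. 86.]
 [86.  7.  7.  7.  6.  6. 85.]
 [85.  7.  7.  8.  8.  7. 86.]
 [86.  7.  8.  7.  8.  8. 84.]
 [86.  7.  7.  8.  7.  7. 86.]
 [85.  6.  8.  7.  7.  7. 86.]
 [85.  8.  8.  7.  7.  7. 85.]
 [86.  9.  8.  6.  6.  8. 85.]
 [85.  7.  8.  8.  8.  6. 84.]
 [87. 85. 85. 85. 84. 84. 86.]
 [86. 88. 87. 86. 87. 86. 87.]]
[[ 0.58100716 -0.03489763  0.058     ]]
```

Run:
```python
from h import *
f=np.load("pics/w_slot.npz");st=dict(tcp_pos=f['tcp_pos'],tcp_rot=f['tcp_rot'])
Q=cloud("wrist",f['d'],st)[178:218,262:276].reshape(-1,3);Q=Q[(Q[:,2]>.045)&(Q[:,2]<.075)]
print("pad",Q.min(0),Q.max(0),Q.mean(0))
x,y=.4841,-.2708
bot.movep([x,y,.16],rot(YAW)); bot.line_to([x,y,.085],feed=.08); bot.wait(.2)
s=bot.read_state();print(s['time'],s['tcp_pos'],s['ft_force'])
bot.command_gripper(0.0); bot.wait(.3)
s=bot.read_state();print(s['time'],s['tcp_pos'],s['ft_force'],s['ft_torque'],s['finger_gap'],s['gripper_force'])
bot.line_to([x,y,.10],feed=.05); s=bot.read_state();print(s['ft_force'],s['ft_torque'])
bot.line_to([x,y,.175],feed=.1); bot.wait(.3); s=bot.read_state();print(s['time'],s['ft_force'],s['finger_gap'])
bot.movep([.5835,-.036,.18],rot(YAW)); bot.wait(.4)
st=bot.read_state();print(st['time'],st['tcp_pos'],st['ft_force'])
im,d=bot.capture("wrist"); np.savez("pics/w_h.npz",p=im,d=d,tcp_pos=st['tcp_pos'],tcp_rot=st['tcp_rot'])
tip=proj("wrist",st['tcp_pos']+[0,0,-.077],st);print(tip,proj("wrist",[.5835,-.037,.085],st))
cv2.imwrite("pics/h.png",cv2.resize(im[170:420,150:400,::-1],(600,600)))
im,d=bot.capture("side");np.savez("pics/s_h.npz",p=im,d=d)
```

```text
pad [ 0.57842426 -0.04217482  0.05829385] [ 0.58937343 -0.03451202  0.06484624] [ 0.58381448 -0.03869414  0.06264115]
5.6583 [ 0.48434197 -0.27087763  0.08550304] [ 0.16051952 -0.18052604 -0.31260887]
6.6083 [ 0.48414778 -0.27085578  0.08513376] [ 0.13881174 -0.31552656  0.95228994] [0.02462173 0.0681978  0.02763299] 0.01467601111319868 58.39402914047241
[-0.26352137 -0.24273593 -1.17906882] [ 0.01138781  0.03161549 -0.00724922]
8.2583 [ 0.8350995   0.14296521 -1.2244677 ] 0.014447801801569293
9.6583 [ 0.58342267 -0.03654062  0.18005917] [-0.66006711 -0.15707778 -0.36814702]
[[275.96427679 216.65617744]] [[275.80602411 208.28746654]]
```

View pics/h.png

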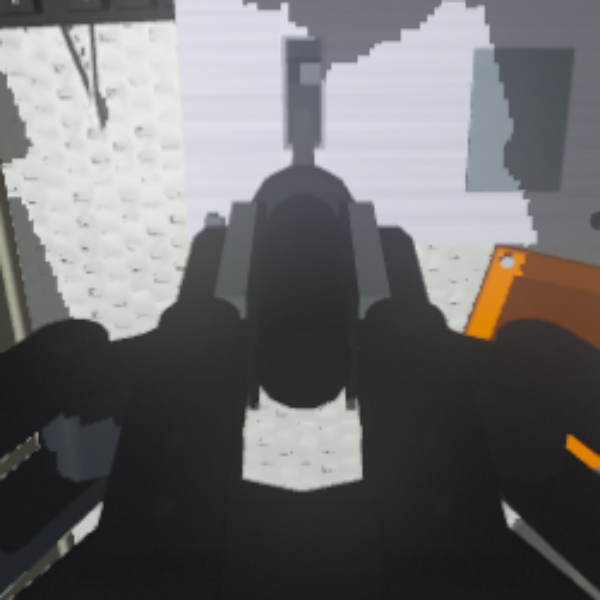

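The shaft is centred on the slot in x: both are near crop column 303, with the slot spanning rows 38–148. Next I'll check the tip from depth for tilt in y.

Run:
```python
from h import *
f=np.load("pics/w_h.npz");st=dict(tcp_pos=f['tcp_pos'],tcp_rot=f['tcp_rot'])
P=cloud("wrist",f['d'],st)
print(np.round(P[184:245:3,268:284:2,2]*1000))
for nm,Q in(("wrist",P),("side",cloud("side",np.load("pics/s_h.npz")['d']))):
  Q=Q.reshape(-1,3);Q=Q[np.abs(Q[:,:2]-[.5835,-.0365]).max(1)<.02]
  for z in np.arange(.095,.19,.01):
    q=Q[np.abs(Q[:,2]-z)<.005]
    if len(q): print(nm,round(z,3),len(q),q.min(0)[:2],q.max(0)[:2])
```

```text
[[ 86.  86.  88.  87.  87.  86.  87.  86.]
 [ 86.   7.   8.   7.   7.   7.   6.   8.]
 [ 86.   7.   9.   8.   7.   8.   8.   7.]
 [ 85.  57.  56.  56.  57.  56.  56.  55.]
 [ 86.  63.  63.  62.  63.  63.  63.  63.]
 [ 86.  62.  63.  62.  63.  63.  64.  64.]
 [ 86.  62.  63.  64.  64.  63.  63.  63.]
 [ 87.   8.   7.   7.   8.   8.   6.   7.]
 [ 85.   8.   8.   8.   7.   8.   6.   7.]
 [ 86.   8.   8.   7.   7.   7.   7.   8.]
 [ 85.   8.   8.   7.   8.   9.   8.   6.]
 [ 86.   7. 106. 109. 111. 109.   7.   8.]
 [ 85.   7. 113. 115. 116. 115.   6.   8.]
 [ 86.   7. 119. 121. 124. 121. 117.   7.]
 [ 85.   8. 125. 127. 128. 126. 122.   7.]
 [ 84.  84. 130. 133. 133. 132. 128.  85.]
 [ 87.  86. 136. 136. 139. 136. 134.  86.]
 [ 86.  86. 140. 142. 143. 142. 139.  86.]
 [ 88.  87. 167. 166. 167. 167. 168.  87.]
 [170. 171. 171. 172. 171. 171. 171. 170.]
 [173. 172. 173. 172. 172. 173. 172. 173.]]
wrist 0.105 19 [ 0.58118627 -0.03914432] [ 0.58622226 -0.0374484 ]
wrist 0.115 41 [ 0.58066424 -0.0393125 ] [ 0.58616617 -0.03675559]
wrist 0.125 50 [ 0.58071474 -0.03963938] [ 0.5860732  -0.03662
[... 297 characters left out ...]
41945 -0.04901153] [ 0.60270932 -0.03750131]
side 0.095 2 [ 0.56369455 -0.05018381] [ 0.59219302 -0.04793969]
side 0.105 4 [ 0.58311634 -0.03834585] [ 0.58840868 -0.03488848]
side 0.115 9 [ 0.58277093 -0.03898573] [ 0.58773872 -0.03555252]
side 0.125 12 [ 0.58251325 -0.04016117] [ 0.5872366  -0.03394085]
side 0.135 10 [ 0.5824435  -0.03982136] [ 0.58708855 -0.03462544]
side 0.145 11 [ 0.58226932 -0.04062113] [ 0.58670879 -0.03335826]
side 0.155 7 [ 0.58247536 -0.03991485] [ 0.58664333 -0.03379887]
side 0.165 19 [ 0.57451788 -0.04679165] [ 0.59604183 -0.02886777]
side 0.175 42 [ 0.57365662 -0.04766984] [ 0.59672959 -0.03275902]
side 0.185 51 [ 0.56705081 -0.04758439] [ 0.60300357 -0.03769538]
```

```bash
cat > press.py <<'E'
from h import *
x,y=.5835,-.0385
def F(n=5):
    a=[]
    for _ in range(n): bot.wait(.02); a.append(bot.read_state()['ft_force'])
    return np.mean(a,0)
bot.line_to([x,y,.172],feed=.06); bot.wait(.4); f0=F(10); print("tare",f0)
z=.172; log=[]; zc=None; state="miss"
while z>.118:
    near = z<.146
    z-= .0005 if near else .0015
    bot.line_to([x,y,z],feed=.03); f=F(3 if near else 2)-f0; log.append((z,f))
    if np.hypot(f[0],f[1])>6 or f[2]>13: state="force"; break
    if not near and f[2]>3: state="early contact"; break
    if zc is None and f[2]>3: zc=z
    if zc is not None and (zc-z>=.0088 or f[2]>11): state="pressed"; break
for z_,f in log[::1]: print(round(z_,4),np.round(f,1))
s=bot.read_state();print(state,zc,s['time'],s['tcp_pos'])
if state=="pressed":
    m=0
    for _ in range(12): bot.wait(.2); f=F(2)-f0; m=max(m,f[2])
    print("hold",m,bot.read_state()['tcp_pos'],f)
im,d=bot.capture("scene"); np.savez("pics/sc_p.npz",p=im,d=d); cv2.imwrite("pics/p.png",cv2.resize(im[150:270,240:400,::-1],(800,600)))
print(bot.read_state()['time'])
E
python3 press.py
```

```text
tare [-0.1069282  -0.31058509 -0.72083204]
0.1705 [ 0.2  1.  -0.1]
0.169 [0.4 0.5 0. ]
0.1675 [ 0.   0.1 -0.2]
0.166 [ 0.3 -0.1  0.1]
0.1645 [-0.3  0.1 -0.6]
0.163 [ 0.5  0.3 -0.3]
0.1615 [0.2 0.  0.2]
0.16 [ 0.1  0.4 -0.1]
0.1585 [-0.4  0.8  0.3]
0.157 [0.2 0.4 0.3]
0.1555 [-0.5  0.1  0.1]
0.154 [0.7 0.  0.4]
0.1525 [ 0.5  0.1 -0.1]
0.151 [-0.1 -0.3  0.3]
0.1495 [ 0.4 -0.   0.7]
0.148 [-0.3  0.6  0.1]
0.1465 [0.2 0.1 0.2]
0.145 [ 0.3 -0.4  0.3]
0.1445 [ 0.4 -0.1  0.3]
0.144 [ 0.4  0.3 -0.4]
0.1435 [ 0.6 -0.   0.1]
0.143 [ 0.5  0.3 -0.4]
0.1425 [0.5 0.  0.2]
0.142 [-0.   0.9  0. ]
0.1415 [-0.5  0.2  0.5]
0.141 [-0.1  0.6  0.6]
0.1405 [-0.2  0.   0.4]
0.14 [ 0.6 -0.2 -0.2]
0.1395 [ 0.1  0.3 -0.1]
0.139 [-0.1  0.1 -0.4]
0.1385 [-0.3  0.4  1.3]
0.138 [-0.7  0.7  5.2]
0.1375 [-1.   0.2  5.8]
0.137 [-1.4  0.3  6.2]
0.1365 [-1.6  0.6  6.3]
0.136 [-1.4  0.4  6.4]
0.1355 [-1.7  0.6  6.5]
0.135 [-1.9  1.1  6.4]
0.1345 [-1.2  1.   6.3]
0.134 [-2.2  0.2  7. ]
0.1335 [-1.8  0.8  7.2]
0.133 [-1.9  0.6  7.6]
0.1325 [-1.6  1.   7.4]
0.132 [-1.7  0.8  7.3]
0.1315 [-2.2  0.6  7.9]
0.131 [-2.1  0.8  7.9]
0.1305 [-1.9  0.7  8.2]
0.13 [-1.7  0.7  8.2]
0.1295 [-1.6  0.8  8.4]
0.129 [-2.3  0.5  8.4]
pressed 0.13799999999999996 25.3167 [ 0.58383604 -0.03863148  0.13031271]
hold 8.918407422684732 [ 0.58384365 -0.03862595  0.13033334] [-2.18530189  0.92491208  7.12384788]
28.1667
```

View pics/p.png

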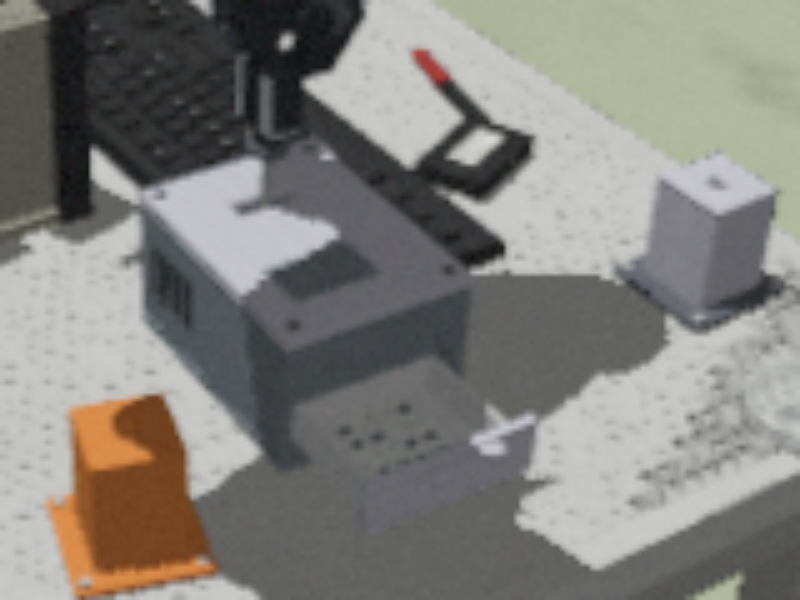

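The tray is visibly extended, with its front panel at crop (450,480). I'll measure how far while the pin is still holding the catch.

Run:
```python
from h import *
c,s=np.cos(YAW),np.sin(YAW)
for f,n in(("scene0","scene"),("sc_p","scene")):
    P=cloud(n,np.load(f"pics/{f}.npz")['d']).reshape(-1,3)
    L=(P[:,:2]-[.548,-.0355])@np.array([[c,-s],[s,c]])
    m=(np.abs(L[:,1])<.03)&(P[:,2]>.018)&(P[:,2]<.08)&(L[:,0]<-.06)&(L[:,0]>-.18)
    for a in np.arange(.02,.08,.01):
        q=L[m&(np.abs(P[:,2]-a)<.005),0]
        if len(q):print(f,round(a,2),len(q),np.round(np.percentile(q,[2,25,50]),4))
```

```text
scene0 0.02 42 [-0.0843 -0.0833 -0.0826]
scene0 0.03 14 [-0.0841 -0.0832 -0.0823]
scene0 0.04 135 [-0.0929 -0.0886 -0.0829]
scene0 0.05 64 [-0.0772 -0.0762 -0.0755]
scene0 0.06 61 [-0.0779 -0.0761 -0.0752]
scene0 0.07 64 [-0.0775 -0.0761 -0.0756]
sc_p 0.02 162 [-0.144  -0.1154 -0.0966]
sc_p 0.03 57 [-0.149  -0.0685 -0.0664]
sc_p 0.04 144 [-0.1527 -0.1482 -0.1431]
sc_p 0.05 56 [-0.0781 -0.0761 -0.0754]
sc_p 0.06 66 [-0.0777 -0.0762 -0.0753]
sc_p 0.07 64 [-0.078  -0.0761 -0.0755]
```

The tray front moved 59.8 mm, so it is fully out. Next I return the pin with a guarded insertion.

```bash
cat > ret.py <<'E'
from h import *
def F(n=3):
    a=[]
    for _ in range(n): bot.wait(.02); a.append(bot.read_state()['ft_force'])
    return np.mean(a,0)
bot.line_to([.5835,-.0385,.15],feed=.03); bot.line_to([.5835,-.0385,.19],feed=.08)
x,y=.4841,-.2705
bot.movep([x,y,.175],rot(YAW)); bot.wait(.4)
st=bot.read_state(); im,d=bot.capture("wrist"); P=cloud("wrist",d,st).reshape(-1,3); np.savez("pics/w_r.npz",p=im,d=d)
P=P[np.abs(P[:,:2]-[x,y]).max(1)<.02]
for z in(.105,.12,.135,.15):
    q=P[np.abs(P[:,2]-z)<.006]; print(z,len(q),q.min(0)[:2],q.max(0)[:2]) if len(q) else 0
bot.line_to([x,y,.152],feed=.06); bot.wait(.3); f0=F(8); z=.152; ok="bottom"
while z>.0835:
    z-=.002 if z>.09 else .0005
    bot.line_to([x,y,z],feed=.05); f=F(2)-f0
    if np.hypot(f[0],f[1])>10 or f[2]>6: ok="contact"; break
s=bot.read_state();print(ok,z,np.round(f,1),s['tcp_pos'],s['finger_gap'],s['time'])
E
python3 ret.py
```

```text
0.105 45 [ 0.48155965 -0.27290833] [ 0.48720096 -0.27022894]
0.12 60 [ 0.48166315 -0.2726915 ] [ 0.48706838 -0.27037123]
0.135 66 [ 0.48187162 -0.27279392] [ 0.48689697 -0.27019075]
contact 0.08449999999999994 [-1.8  1.4  6.2] [ 0.48421569 -0.27058885  0.0851295 ] 0.014337941713335797 43.975
```

Run:
```python
from h import *
bot.line_to([.4841,-.2705,.0852],feed=.03)
bot.command_gripper(.085); bot.wait(.2); bot.line_to([.4841,-.2705,.18],feed=.08); bot.movep([.484,-.265,.26],rot(YAW)); bot.wait(.4)
st=bot.read_state(); im,d=bot.capture("wrist"); P=cloud("wrist",d,st).reshape(-1,3)
Q=P[(np.abs(P[:,:2]-[.484,-.271]).max(1)<.03)]
for a,b in((.115,.14),(.06,.0725)):
    q=Q[(Q[:,2]>a)&(Q[:,2]<b)];print(len(q),np.median(q,0),cv2.minAreaRect((q[:,:2]*1000).astype(np.float32)))
im,d=bot.capture("side");cv2.imwrite("pics/end.png",cv2.resize(im[180:400,180:460,::-1],(760,597)));print(st['time'],st['ft_force'])
```

```text
286 [ 0.4841931  -0.27196644  0.12712531] ((484.1343994140625, -271.0810546875), (14.964219093322754, 16.226606369018555), 86.92066192626953)
1217 [ 0.48259797 -0.27691513  0.07143915] ((484.2156066894531, -270.2257385253906), (45.632476806640625, 46.18509292602539), 89.79170227050781)
47.2583 [ 0.26789301 -0.58533727  0.09081677]
```

View pics/end.png

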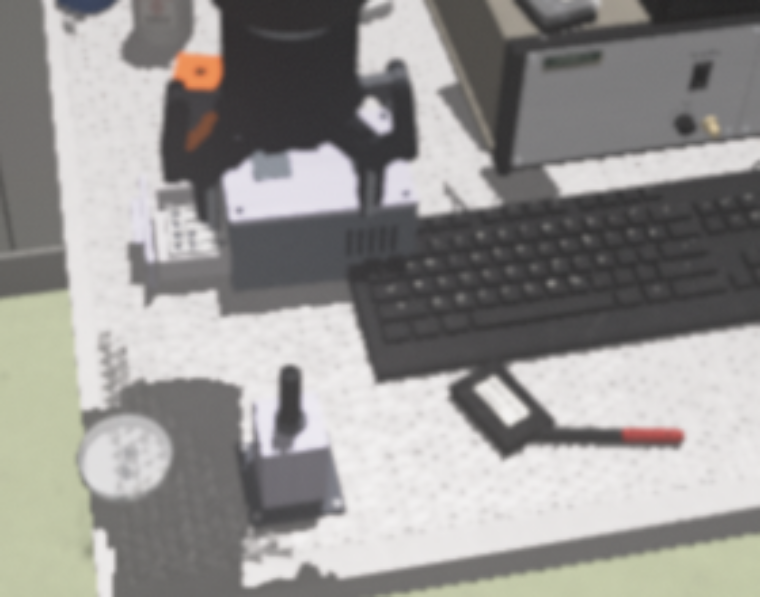

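The pin stands upright in the aluminium stand at crop (290,400). Its handle top measures 127.1 mm high, the same as at the start. The tray is out at (180,235) and the petri dish hasn't moved.

```bash
python3 -c "
from workcell import bot
print(bot.hand_in())"
```

```text
the job is handed in; nothing more can be done
None
```

The job is handed in: the tray is fully out (59.8 mm measured, pressing with about 9 N at most), the pin is back upright and home in the aluminium stand, and it took about 47 s.

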